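Slide the loaded carrier board over the tube code reader and hold it

ROBOT

A 7-joint arm with a two-finger parallel gripper is mounted at the origin on the work surface. World frame = base frame: x ahead of the robot, y to its left, z up, the work surface at z = 0. Lengths are in m, angles in rad, forces in N, time in s.
With the tool pointing down it reaches from about 0.4 to 0.85 m from the base axis. Payload 4.5 kg.
Tool frame: the origin (TCP) lies at the very end of the fingers, on their centre line; the grasp point (between the pads) lies 19 mm behind it (tcp_to_grasp is the z of the grasp point in the tool frame, in m); z points along the fingers, y is the line along which they close (so a half turn about z gives the same grasp; the last joint's range is limited). The gripper opens to 88 mm and grips with 3 to 60 N. Pads are 18 mm wide; open, the fingers measure 123 mm over their backs; the gripper's body (75 mm by 187 mm) begins 45 mm behind the grasp point.
Start: joints at [-1.087, 0.689, -0.195, 1.565, 0.157, 0.902, -0.215], TCP at [0.272, 0.563, 0.218] pointing down, gripper open.
Joint ranges: [-3.01, 3.01], [-0.46, 2.08], [-1.47, 1.51], [0.13, 2.56], [-1, 4.14], [0.04, 2.09], [-2.66, 2.66]. Speed limits (rad/s): [2.57, 2.57, 3.14, 3.14, 3.14, 3.14, 3.14].

INTERFACE

Orientations are given as a unit quaternion [x, y, z, w].
In Python, from plant import * gives the robot as it stands. The module is installed in compiled form; this text tells all that it offers.
- The arm moves only by the shell command python3 -m jog 'ROWS' [OPENING] [FORCE]. ROWS is JSON, a list that holds one entry, the list of rows, each a list of 6 numbers: the shift along the tool's x, y, z in m, then the turn, a rotation vector about the tool's x, y, z in rad. In form: [[[dx, dy, dz, ax, ay, az], ...]]. A call has 1 to 12 rows; each row shifts and turns the commanded pose from where the row before left it, along the tool's axes as they then stand; what a row does not reach is not made up. A row lasts 1/8 s, in which the tool goes at most 62.5 mm and 10.7 degrees, less where a joint would pass 70% of its speed; a pose out of reach is approached as far as the arm can. A call with a gripper value outside its range is refused whole. OPENING is the finger opening in m, from 0 to 0.0881, set as the call begins (- or left out, the last holds). The fingers move at their own pace and stop on an object; FORCE is the grip in N (left out, the last holds). Time passes only in rows, so rows that do not move let the fingers close. It gives the time, the measured TCP pose, the force, the opening and the grip force at its end, in the units of the state.
- get_state(): the state, without advancing time (a new reading comes with each control period).
- snapshot(name): name is "scene" or "side" or "wrist"; returns a dict with "frame" (420x560x3 uint8, red, green, blue), "mtx" (3x3 intrinsics, pixels), "xyz" and "orientation" of the camera in the world; the wrist camera has in their place "mount" (4x4, takes a point from camera to tool coordinates, whose origin is the TCP and whose axes are the flange's). Camera axes: x right, y down, z forward; pixel columns grow to the right and rows downward; lengths in m; the calibration is good to about 2 mm. A picture is of the moment at which its call begins: read the wrist's pose just before it. There is no depth.
- finish_job(): hands the job in; it is judged then, once.
The state is a dict: "clock": time; "q": joint angles; "qd": joint speeds; "joint_torque": joint torques, N m; "tool_pos": TCP position; "eef_rot": TCP orientation; "contact_force": force on the tool from outside, world axes, zero at the start; "moment": the same for the moment, N m; "opening": opening from 0.0 (shut) to 1.0 (fully open); "finger_force": force on a finger pad.
Only numpy, scipy, OpenCV 4.12 (cv2) and the standard library are available. Lean on these libraries where they do the work, as an engineer would, in place of code of your own. Each camera call takes 0.05 s, during which the arm holds its last target. There are 200 camera calls.

TASK

Arm the tube code reader by pressing its red spring plunger all the way down to its stop and letting it come back up. Then slide the white carrier board, with the blue tube block riding on it, straight out over the reader until its front edge is in line with the two orange posts, without letting the board tip, touch the reader or lose its block. The loaded end is too heavy to stay out by itself, so keep hold of the board and finish while still holding it there, level on its stand; leave everything else on the bench where it is.

Things in the scene. Friction and masses are not known exactly. Their poses are not given: they have to be found in the camera images.
- riser: Fixed grey metal stand, 150 (x) x 260 (y) mm, flat top 70 mm above the bench; origin under its centre. Its +y axis points outward, towards the reader; the board is slid along it. It stands somewhat turned on the bench.
- riser_edge (a point): Middle of the stand's outer (+y) top edge, 130 mm from its centre, 70 mm above the bench; the edge over which the board comes to overhang.
- board: Loose white plastic carrier board lying flat on the stand, 120 (x) x 280 (y) x 8 (z) mm, about 0.3 kg; origin at the centre of its underside, +y towards its front (loaded) end. Navy grip bar at its rear end; 6 mm high lip frame round the tube block in front. With the block on, it tips by itself beyond about 90 to 105 mm of overhang.
- handle (a point): Centre of the top of the board's navy grip bar: the bar is 90 (board x) x 16 (board y) mm and stands 50 mm above the board's top (top 128 mm above the bench); its middle is 113 mm behind the board's origin. Made to be pinched from above across its 16 mm thickness (fingers closing along the board's y).
- board_front (a point): Middle of the board's lower front edge, 140 mm ahead of the board's origin; axes as the board's.
- tube_block: Loose blue metal tube block with coloured caps, 100 (x) x 72 (y) x 48 (z) mm, about 0.4 kg (may vary by a sixth); origin at the centre of its underside. Sits inside the lip frame on the board with its origin 91 mm ahead of the board's origin and 8 mm above the board's underside, 2 mm free all round.
- reader: Fixed white tube code reader beyond the stand's outer edge, 190 (x) x 235 (y) mm, top 40 mm above the bench, with a dark glass window; turned as the stand is. Origin on the bench, midway between the two orange posts. The posts (20 x 4 mm, tops 90 mm above the bench) stand 82 mm to either side (x); the board passes between them with 12 mm to spare on each side.
- mark (a point): The mark: midway between the two orange posts, 70 mm above the bench (the height of the board's underside); axes as the reader's, +y outward. The board's front edge must come to this point. It lies 150 to 175 mm beyond the stand's edge.
- plunger_top (a point): Centre of the top of the reader's red plunger head, 34 mm in diameter; up, it is 82 mm above the bench. It stands on the reader 85 mm beyond the mark (+y). Moves with the plunger.
- plunger (a joint): Travel of the plunger, m: 0 up, 0.012 fully down at its stop. Spring: 2 N to start, 5 N at the stop; it comes back up by itself.
- tip_box: Bystander: open orange pipette tip box, 85 x 120 x 64 mm.
- pipette: Bystander: navy and white pipette lying flat along its x axis, about 280 mm long, 28 mm high.
- spare_rack: Bystander: dark blue tube rack on the bench, 100 x 100 x 45 mm.
- reagent_bottle: Bystander: amber bottle, 60 mm wide, 120 mm tall.
- buffer_jar: Bystander: clear jar with white lid, 64 mm wide, 90 mm tall.
- timer: Bystander: white lab timer lying flat, 60 x 75 x 24 mm.
Mind the look-alikes: they are no part of the job. What is meant by the tube_block is not yellow, and is the smaller of those in its own colour.

How it is judged:
By the outcome, as a careful person would: the job done as asked, in the order asked, and still so for the second after the job is handed in, while the arm keeps its last pose, push and grip.
It also fails if it takes over 43 s, if anything falls off the work surface, if the arm or the gripper's body presses on something with over 40 N, if the wrist force passes 120 N, or if a joint passes its speed limit or range.

## Working session

There is one attempt and no reset: what is moved stays moved. The work goes in short steps, Python scripts to look and compute and a shell command to move; the robot and the scene stay as the last step left them, time stands still between calls to the robot, and variables do not carry over. Pictures are saved under pics/ and viewed, at most 13 in all, crops included, and the job is handed in when it is done.

```bash
mkdir -p pics
cat > h.py <<'E'
from plant import *
import numpy as np, cv2
from scipy.spatial.transform import Rotation as R
def snap(n,f=None):
    st=get_state(); s=snapshot(n)
    if 'mount' in s:
        T=np.eye(4);T[:3,:3]=R.from_quat(st['eef_rot']).as_matrix();T[:3,3]=st['tool_pos'];C=T@np.array(s['mount'])
    else:
        C=np.eye(4);C[:3,:3]=R.from_quat(s['orientation']).as_matrix();C[:3,3]=s['xyz']
    if f: cv2.imwrite('pics/'+f,cv2.cvtColor(s['frame'],cv2.COLOR_RGB2BGR))
    return s['frame'],np.array(s['mtx']),C
def ray(K,C,uv,z):
    d=C[:3,:3]@np.linalg.solve(K,[uv[0],uv[1],1.]); o=C[:3,3]
    return o+d*(z-o[2])/d[2]
def proj(K,C,p):
    c=C[:3,:3].T@(np.array(p)-C[:3,3]); x=K@c; return x[:2]/x[2]
E
python3 - <<'E'
from h import *
for n in('scene','side'):
    f,K,C=snap(n,n+'0.png'); print(n,C.round(3).tolist(),K.round(1).tolist())
s=get_state();print(s)
E
```

```text
scene [[0.455, 0.74, -0.495, 1.225], [0.89, -0.375, 0.259, -0.413], [0.006, -0.559, -0.829, 1.267], [0.0, 0.0, 0.0, 1.0]] [[401.6, 0.0, 277.2], [0.0, 401.6, 208.9], [0.0, 0.0, 1.0]]
side [[0.904, -0.256, 0.344, 0.028], [-0.428, -0.513, 0.744, -1.105], [-0.014, -0.819, -0.574, 0.902], [0.0, 0.0, 0.0, 1.0]] [[415.2, 0.0, 279.4], [0.0, 415.2, 203.3], [0.0, 0.0, 1.0]]
{'clock': 0.1, 'q': array([-1.08717669,  0.68988573, -0.19455677,  1.56622246,  0.15730549,
        0.90251024, -0.21511294]), 'qd': array([-0.00145092, -0.00055756,  0.00019134, -0.00354997,  0.00022419,
        0.00014542, -0.00140878]), 'joint_torque': array([-3.26452318e-03, -5.28500283e+01, -1.27124280e+00, -1.53840601e+01,
       -5.24720061e-02,  1.99137976e-03,  4.42773251e-05]), 'tool_pos': array([0.2715175 , 0.56227984, 0.21730486]), 'eef_rot': array([ 2.22973081e-01,  9.74824261e-01, -8.05354599e-04, -1.31587613e-04]), 'contact_force': array([0.72272799, 0.1798463 , 0.87436244]), 'moment': array([ 0.00831434,  0.04594304, -0.06362131]), 'finger_force': 0.0, 'opening': 0.9985565052384892}
```

View pics/scene0.png

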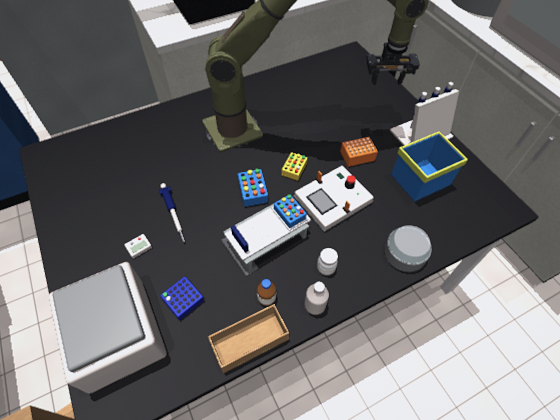

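View pics/side0.png

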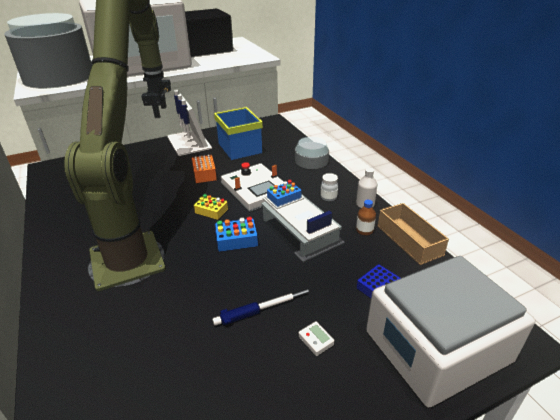

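The scene view shows the board at about (267,228), its navy bar at (239,237), the block at (290,210), the posts at (319,176) and (347,206), and the plunger at (351,181). The side view shows the bar at (319,222), the plunger at (245,168) and the posts at (238,183) and (275,171).

Run:
```python
from h import *
def blobs(f,box,cond,amin=8):
    h=cv2.cvtColor(f,cv2.COLOR_RGB2HSV).astype(int); m=cond(h[...,0],h[...,1],h[...,2]).astype(np.uint8)
    k=np.zeros_like(m);x0,y0,x1,y1=box;k[y0:y1,x0:x1]=m[y0:y1,x0:x1]
    n,l,s,c=cv2.connectedComponentsWithStats(k,connectivity=8)
    return [(s[i],c[i],l==i) for i in range(1,n) if s[i][4]>=amin]
B={'scene':dict(red=(340,170,362,192),post=(312,165,358,215),bar=(225,220,252,255),blk=(270,190,312,232)),
   'side':dict(red=(236,158,256,178),post=(230,160,284,195),bar=(300,205,338,238),blk=(262,176,305,210))}
col=dict(red=lambda h,s,v:((h<4)|(h>174))&(s>170)&(v>90),post=lambda h,s,v:(h>=4)&(h<20)&(s>130)&(v>60),
 bar=lambda h,s,v:(h>105)&(h<130)&(s>120)&(v<140),blk=lambda h,s,v:(h>95)&(h<125)&(s>120))
Z=dict(red=.08,post=.09,bar=.128,blk=.126)
for n in B:
    f,K,C=snap(n)
    for k in B[n]:
        for s,c,m in blobs(f,B[n][k],col[k]):
            ys,xs=np.nonzero(m); r=cv2.minAreaRect(np.c_[xs,ys].astype(np.float32))
            t=ys.min(); tx=xs[ys<=t+1].mean()
            print(n,k,s.tolist(),c.round(1),'cen@z',ray(K,C,c,Z[k]).round(3)[:2],'top@z',ray(K,C,(tx,t),Z[k]).round(3)[:2], cv2.boxPoints(r).round(0).tolist() if k in('bar','blk') else '')
    im=f[150:280,215:375] if n=='scene' else f[145:255,220:350]
    im=cv2.resize(im,None,fx=4.8,fy=4.5,interpolation=cv2.INTER_CUBIC)
    cv2.imwrite(f'pics/{n}c.png',im[...,::-1])
```

```text
scene red [347, 175, 9, 8, 50] [350.7 178.9] cen@z [0.521 0.266] top@z [0.506 0.278] 
scene post [347, 165, 8, 2, 10] [350.1 165.2] cen@z [0.47  0.295] top@z [0.469 0.295] 
scene post [317, 171, 5, 11, 34] [319.1 175.6] cen@z [0.46  0.163] top@z [0.441 0.174] 
scene post [345, 201, 5, 10, 29] [346.6 205.4] cen@z [0.622 0.182] top@z [0.605 0.192] 
scene bar [231, 225, 17, 27, 166] [239.1 238. ] cen@z [ 0.592 -0.22 ] top@z [ 0.536 -0.219] [[228.0, 228.0], [233.0, 224.0], [250.0, 248.0], [245.0, 251.0]]
scene blk [273, 194, 34, 34, 444] [289.3 211.7] cen@z [ 0.574 -0.025] top@z [0.51  0.014] [[271.0, 205.0], [288.0, 190.0], [309.0, 215.0], [291.0, 230.0]]
side red [241, 162, 9, 6, 38] [245.1 164.8] cen@z [0.513 0.264] top@z [0.521 0.285] 
side post [272, 165, 5, 11, 50] [274.1 169.8] cen@z [0.593 0.16 ] top@z [0.609 0.194] 
side post [235, 178, 5, 11, 40] [237. 183.] cen@z [0.431 0.135] top@z [0.442 0.169] 
side post [274, 185, 3, 4, 9] [275.2 186.1] cen@z [0.548 0.053] top@z [0.55 0.06] 
side bar [308, 211, 24, 12, 78] [319.8 216.2] cen@z [ 0.575 -0.22 ] top@z [ 0.611 -0.208] [[307.0, 219.0], [330.0, 210.0], [331.0, 213.0], [309.0, 223.0]]
side blk [267, 184, 35, 22, 380] [283.5 195.1] cen@z [ 0.526 -0.062] top@z [ 0.561 -0.001] [[265.0, 190.0], [297.0, 179.0], [303.0, 197.0], [271.0, 207.0]]
```

The two posts fit the given sizes: 166 mm apart against 164, and the plunger is 85 mm beyond them. The yaw is about 7.3°. I'll turn the tool to the board's yaw, shut the fingers and go above the plunger.

```bash
python3 -m jog '[[[0,0,0,0,0,-0.1445],[0,0,0,0,0,-0.1445],[0,0,0,0,0,-0.1445],[0,0,0,0,0,-0.1445],[-0.0254,-0.0407,0,0,0,0],[-0.0254,-0.0407,0,0,0,0],[-0.0254,-0.0407,0,0,0,0],[-0.0254,-0.0407,0,0,0,0],[-0.0254,-0.0407,0,0,0,0],[-0.0254,-0.0407,0,0,0,0],[-0.0254,-0.0407,0,0,0,0],[-0.0254,-0.0407,0,0,0,0]]]' 0 10
python3 - <<'E'
from h import *
f,K,C=snap('wrist','w1.png'); print(C.round(3).tolist())
h=cv2.cvtColor(f,cv2.COLOR_RGB2HSV).astype(int);H,S,V=h[...,0],h[...,1],h[...,2]
for nm,m,z in(('red',((H<4)|(H>174))&(S>150)&(V>80),.082),('or',(H>=4)&(H<20)&(S>130)&(V>60),.09)):
    n,l,s,c=cv2.connectedComponentsWithStats(m.astype(np.uint8))
    for i in range(1,n):
        if s[i][4]>60: print(nm,s[i],c[i].round(1),ray(K,C,c[i],z).round(4))
E
```

```text
clock: 1.7
tool_pos: [0.5157, 0.2645, 0.2179]
eef_rot: [-0.064, 0.998, -0.0, -0.0]
contact_force: [0.3, 1.1, -0.0]
opening: 0.004
finger_force: 0.0
[[-0.128, 0.949, 0.287, 0.442], [0.992, 0.123, 0.038, 0.254], [0.001, 0.29, -0.957, 0.385], [0.0, 0.0, 0.0, 1.0]]
red [264 177  37  36 990] [282.2 194. ] [0.5157 0.2665 0.082 ]
or [  359     0   180   129 13112] [446.1  60.6] [0.3887 0.3814 0.09  ]
or [177  88  16  27 297] [183.3 100.5] [0.4458 0.1753 0.09  ]
or [190 253  17  29 262] [198.4 269.6] [0.5974 0.1969 0.09  ]
or [307 309  10  68 271] [312.3 343.9] [0.6662 0.3174 0.09  ]
or [244 321   9  56 219] [246.9 349.7] [0.6818 0.2517 0.09  ]
or [ 275  392  158   17 1157] [360.4 400.1] [0.7309 0.3804 0.09  ]
or [ 31 400 214   9 933] [138.8 403.6] [0.7664 0.1421 0.09  ]
or [239 400  40   8 141] [260.6 403.5] [0.7493 0.2735 0.09  ]
```

View pics/w1.png

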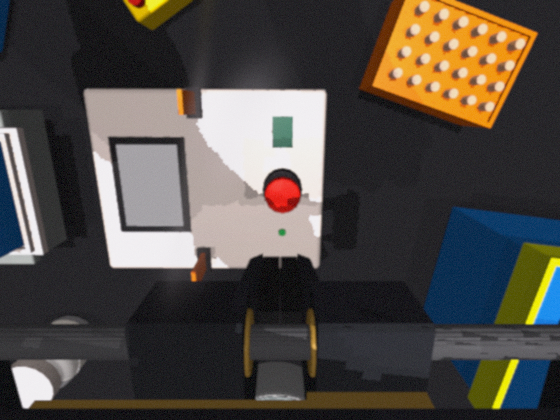

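The wrist view shows the plunger at (282,194), the posts at (183,100) and (198,270), and a blue bin to the lower right from (450,207). Before pressing I'll check how close the bin is to the gripper body.

Run:
```python
from h import *
f,K,C=snap('wrist')
for uv in((450,207),(430,310),(535,243),(490,400)):
  print(uv,[ray(K,C,uv,z).round(3)[:2].tolist() for z in(0,.1,.15)])
f,K,C=snap('scene')
for uv in((398,152),(427,173),(399,177)): print(uv,[ray(K,C,uv,z).round(3)[:2].tolist() for z in(0,.1,.15)])
```

```text
(450, 207) [[0.534, 0.456], [0.511, 0.402], [0.5, 0.375]]
(430, 310) [[0.672, 0.467], [0.613, 0.41], [0.584, 0.382]]
(535, 243) [[0.566, 0.57], [0.535, 0.486], [0.519, 0.444]]
(490, 400) [[0.804, 0.587], [0.711, 0.499], [0.664, 0.454]]
(398, 152) [[0.442, 0.569], [0.504, 0.492], [0.535, 0.453]]
(427, 173) [[0.588, 0.606], [0.638, 0.525], [0.663, 0.485]]
(399, 177) [[0.553, 0.491], [0.606, 0.42], [0.633, 0.384]]
```

The bin starts beyond y = 0.45, so it is clear. Going down to just above the plunger head, then pressing in small steps.

```bash
python3 -m jog '[[[0,0.002,0.044,0,0,0],[0,0,0.044,0,0,0],[0,0,0.044,0,0,0],[0,0,0.006,0,0,0],[0,0,0.006,0,0,0],[0,0,0.002,0,0,0],[0,0,0.001,0,0,0],[0,0,0,0,0,0]]]'
```

```text
clock: 2.85
tool_pos: [0.5151, 0.2681, 0.0718]
eef_rot: [-0.064, 0.998, 0.0, 0.001]
contact_force: [0.2, -0.7, -1.1]
opening: 0.01
finger_force: 0.0
```

```bash
python3 -m jog '[[[0,0,0.002,0,0,0],[0,0,0,0,0,0],[0,0,0,0,0,0]]]'
python3 - <<'E'
from h import *
f,K,C=snap('wrist'); s,_,_=snap('scene'); d,_,_=snap('side')
a=cv2.resize(f,(400,300)); b=cv2.resize(s[140:230,290:410],(400,300),interpolation=2); c=cv2.resize(d[125:215,185:305],(400,300),interpolation=2)
cv2.imwrite('pics/p2.png',np.vstack([np.hstack([a,b]),np.hstack([c,c*0])])[...,::-1])
E
```

```text
clock: 3.22
tool_pos: [0.5147, 0.2679, 0.069]
eef_rot: [-0.064, 0.998, 0.0, 0.0]
contact_force: [0.6, -0.2, -1.1]
opening: 0.006
finger_force: 0.0
```

View pics/p2.png

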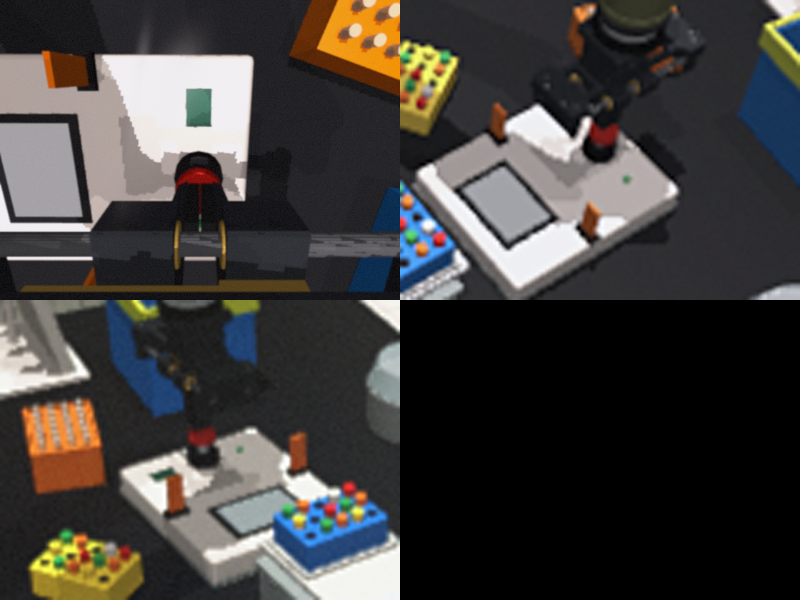

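The picture shows the shut fingers standing on the red head and the bystanders undisturbed. The force hasn't risen yet, so I'll keep pressing in small steps until the stop shows.

```bash
python3 -m jog '[[[0,0,0.001,0,0,0],[0,0,0.001,0,0,0],[0,0,0,0,0,0]]]'; python3 -m jog '[[[0,0,0.001,0,0,0],[0,0,0,0,0,0]]]'
python3 - <<'E'
from h import *
s=get_state();print(s['contact_force'],s['moment'],s['joint_torque'],s['tool_pos'])
E
```

```text
clock: 3.75
tool_pos: [0.5146, 0.2679, 0.0669]
eef_rot: [-0.064, 0.998, -0.0, -0.0]
contact_force: [0.3, 0.7, -0.3]
opening: 0.007
finger_force: 0.0
clock: 4.0
tool_pos: [0.5146, 0.2679, 0.066]
eef_rot: [-0.064, 0.998, 0.0, -0.0]
contact_force: [-0.3, 0.4, 0.7]
opening: 0.005
finger_force: 0.0
[-0.25426525  0.41037134  0.68563931] [0.05395082 0.00691498 0.00962679] [-8.85857764e-03 -5.31514227e+01 -2.79848836e+00 -9.04375166e+00
 -1.59391738e-02  5.53253456e-02 -2.36854794e-03] [0.51459448 0.26791313 0.06595283]
```

Run:
```python
from h import *
st=get_state(); out=[]
for n,hw in(('scene',22),('side',22),('wrist',60)):
    f,K,C=snap(n); c=proj(K,C,st['tool_pos']).round().astype(int); k=264/(2*hw)
    x0=max(0,c[0]-hw);y0=max(0,c[1]-hw)
    im=cv2.resize(f[y0:y0+2*hw,x0:x0+2*hw],(264,264),interpolation=cv2.INTER_NEAREST)
    im2=im.copy()
    for p,co in((st['tool_pos'],(0,255,0)),([.5157,.2665,.082],(255,255,0)),([.5157,.2665,.07],(0,255,255)),([.5157,.2665,.04],(255,0,255))):
        q=(proj(K,C,p)-[x0,y0]+.5)*k; cv2.circle(im2,tuple(int(v) for v in q),4,co,1)
        print(n,proj(K,C,p).round(1))
    out.append(np.vstack([im,im2]))
cv2.imwrite('pics/p3.png',np.hstack(out)[...,::-1])
```

```text
scene [349.5 179.8]
scene [350.  177.6]
scene [349.6 179.5]
scene [348.3 184.4]
side [245.3 167.3]
side [245.5 163.9]
side [245.6 166.5]
side [246.1 173. ]
wrist [280.3 255.1]
wrist [277.3 270.4]
wrist [277.4 259.9]
wrist [277.7 238.8]
```

View pics/p3.png

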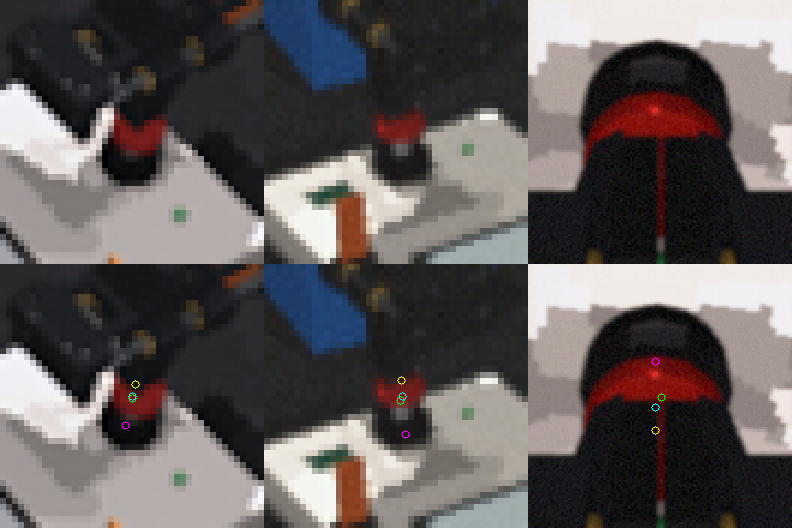

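No rise in force, and in both fixed views the head hasn't moved. The fingertips must still be just above it, so I'll go on down in guarded steps.

```bash
for i in 1 ; do python3 -m jog '[[[0,0,0.002,0,0,0],[0,0,0.001,0,0,0],[0,0,0,0,0,0]]]'|egrep 'tool_pos|contact'; python3 -m jog '[[[0,0,0.002,0,0,0],[0,0,0.001,0,0,0],[0,0,0,0,0,0]]]'|egrep 'tool_pos|contact';  done
python3 - <<'E'
from h import *
out=[]
for n,(x,y) in(('scene',(350,180)),('side',(245,167)),('wrist',(280,255))):
    f,K,C=snap(n); h=cv2.cvtColor(f,cv2.COLOR_RGB2HSV).astype(int); w=60 if n=='wrist' else 15
    m=((h[...,0]<4)|(h[...,0]>174))&(h[...,1]>140)&(h[...,2]>60); k=m[y-w:y+w,x-w:x+w]; ys,xs=np.nonzero(k)
    print(n,xs.min()+x-w,xs.max()+x-w,ys.min()+y-w,ys.max()+y-w,k.sum())
print([get_state()['contact_force'].round(1).tolist()])
E
```

```text
tool_pos: [0.5145, 0.2679, 0.0629]
contact_force: [-0.2, 0.2, -0.6]
tool_pos: [0.5148, 0.268, 0.0601]
contact_force: [-0.1, 1.1, 3.1]
scene 347 354 178 183 32
side 241 249 165 168 27
wrist 244 305 239 305 814
[[-0.2, 0.2, 1.6]]
```

```bash
for i in 1 ; do python3 -m jog '[[[0,0,0.002,0,0,0],[0,0,0.001,0,0,0],[0,0,0,0,0,0],[0,0,0,0,0,0]]]'|egrep 'tool_pos|contact'; python3 -m jog '[[[0,0,0.002,0,0,0],[0,0,0.001,0,0,0],[0,0,0,0,0,0],[0,0,0,0,0,0]]]'|egrep 'tool_pos|contact';  done
python3 - <<'E'
from h import *
out=[]
for n,(x,y) in(('scene',(350,180)),('side',(245,167)),('wrist',(280,255))):
    f,K,C=snap(n); h=cv2.cvtColor(f,cv2.COLOR_RGB2HSV).astype(int); w=60 if n=='wrist' else 15
    m=((h[...,0]<4)|(h[...,0]>174))&(h[...,1]>140)&(h[...,2]>60); k=m[y-w:y+w,x-w:x+w]; ys,xs=np.nonzero(k)
    print(n,xs.min()+x-w,xs.max()+x-w,ys.min()+y-w,ys.max()+y-w,k.sum())
    w=60 if n=='wrist' else 22
    out.append(cv2.resize(f[y-w:y+w,x-w:x+w],(264,264),interpolation=cv2.INTER_NEAREST))
cv2.imwrite('pics/p4.png',np.hstack(out)[...,::-1])
print([get_state()['contact_force'].round(1).tolist()])
E
```

```text
tool_pos: [0.5148, 0.2681, 0.0571]
contact_force: [0.3, -1.8, 2.2]
tool_pos: [0.5147, 0.268, 0.0541]
contact_force: [0.2, 0.7, 3.4]
scene 347 354 179 184 34
side 242 249 166 170 27
wrist 244 305 239 306 816
[[0.2, -0.3, 3.2]]
```

View pics/p4.png

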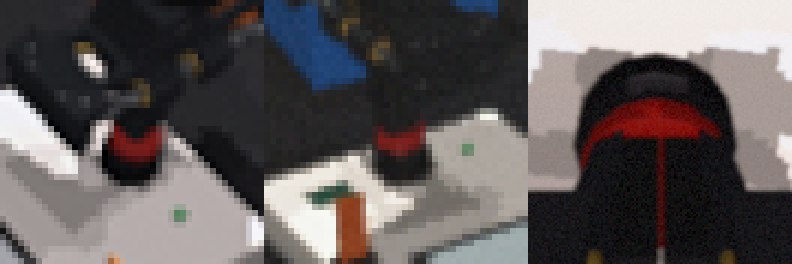

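The head is now moving down with the fingers and the stem under it has disappeared. Contact came at a reading of z ≈ 0.061, so the stop should come at about 0.049.

```bash
for i in 1 ; do python3 -m jog '[[[0,0,0.002,0,0,0],[0,0,0.001,0,0,0],[0,0,0,0,0,0],[0,0,0,0,0,0]]]'|egrep 'tool_pos|contact'; python3 -m jog '[[[0,0,0.001,0,0,0],[0,0,0.001,0,0,0],[0,0,0,0,0,0],[0,0,0,0,0,0]]]'|egrep 'tool_pos|contact'; python3 -m jog '[[[0,0,0.001,0,0,0],[0,0,0,0,0,0],[0,0,0,0,0,0]]]'|egrep 'tool_pos|contact'; done
```

```text
tool_pos: [0.5147, 0.268, 0.0511]
contact_force: [1.0, -0.1, 4.0]
tool_pos: [0.5147, 0.268, 0.0497]
contact_force: [-0.5, -0.8, 9.9]
tool_pos: [0.5148, 0.268, 0.0496]
contact_force: [-2.6, -1.6, 18.0]
```

The stop is reached: the force jumps to 18 N and z stays at 0.0496. Releasing, lifting, then going over to the grip bar.

```bash
python3 -m jog '[[[0,0,-0.01,0,0,0],[0,0,-0.02,0,0,0],[0,0,-0.055,0,0,0],[0,0,-0.06,0,0,0],[0,0,-0.055,0,0,0],[0,0,0,0,0,0]]]'
python3 - <<'E'
from h import *
for n,b in(('wrist',(177,231,264,310)),('scene',(172,190,343,360)),('side',(158,178,236,256))):
    f,K,C=snap(n); h=cv2.cvtColor(f,cv2.COLOR_RGB2HSV).astype(int)
    m=((h[...,0]<4)|(h[...,0]>174))&(h[...,1]>150)&(h[...,2]>80); m[:140]=0; ys,xs=np.nonzero(m[:,230:370]);xs=xs+230
    if n!='wrist': k=(ys>b[0])&(ys<b[1])&(xs>b[2])&(xs<b[3]);ys,xs=ys[k],xs[k]
    print(n,xs.min(),xs.max(),ys.min(),ys.max(),len(xs),ray(K,C,(xs.mean(),ys.mean()),.082).round(4))
E
python3 -m jog '[[[0,-0.0494,0,0,0,0],[0,-0.0494,0,0,0,0],[0,-0.0494,0,0,0,0],[0,-0.0494,0,0,0,0],[0,-0.0494,0,0,0,0],[0,-0.0494,0,0,0,0],[0,-0.0494,0,0,0,0],[0,-0.0494,0,0,0,0],[0,-0.0494,0,0,0,0],[0,-0.0494,0,0,0,0],[0,0,0,0,0,0]]]' 0.06 10
python3 - <<'E'
from h import *
f,K,C=snap('wrist','w2.png'); print(C.round(3).tolist(),K[0,0],get_state()['q'].round(2))
E
```

```text
clock: 8.32
tool_pos: [0.5162, 0.2692, 0.2517]
eef_rot: [-0.064, 0.998, 0.002, 0.003]
contact_force: [-0.4, 0.3, -0.8]
opening: 0.003
finger_force: 0.0
wrist 261 293 168 200 831 [0.5157 0.2667 0.082 ]
scene 347 355 175 182 53 [0.5216 0.2654 0.082 ]
side 241 249 162 168 44 [0.5111 0.2602 0.082 ]
clock: 9.85
tool_pos: [0.5755, -0.2278, 0.2448]
eef_rot: [-0.06, 0.998, -0.001, -0.003]
contact_force: [0.0, 0.7, -0.5]
opening: 0.682
finger_force: 0.0
[[-0.12, 0.952, 0.283, 0.502], [0.993, 0.115, 0.034, -0.237], [-0.0, 0.285, -0.959, 0.412], [0.0, 0.0, 0.0, 1.0]] 340.94246187537675 [ 0.54  0.68 -0.45  1.54  0.33  1.    1.7 ]
```

View pics/w2.png

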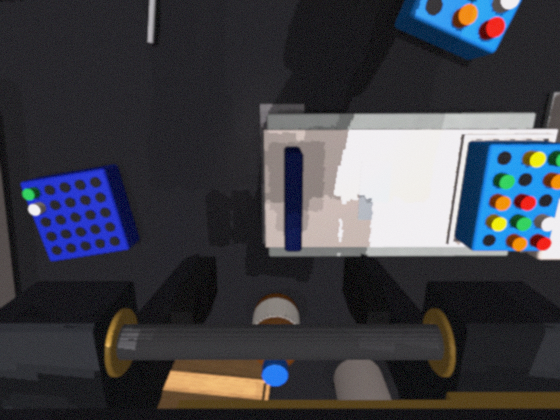

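The plunger is back up, with the same pixels as before. The wrist view shows the navy bar centred at about (293,199), the board spanning columns 265–555, and the bottle cap at (275,375).

Run:
```python
from h import *
f,K,C=snap('wrist'); st=get_state(); h=cv2.cvtColor(f,cv2.COLOR_RGB2HSV).astype(int);H,S,V=h[...,0],h[...,1],h[...,2]
m=((H>108)&(H<135)&(S>110)&(V<130)).astype(np.uint8); k=m*0;k[140:256,278:308]=m[140:256,278:308]
ys,xs=np.nonzero(k); print(len(xs),xs.min(),xs.max(),ys.min(),ys.max())
P=np.array([ray(K,C,p,.128)[:2]*1000 for p in np.c_[xs,ys]],np.float32)
r=cv2.minAreaRect(P);print('bar',r)
c=np.array(r[0])/1000; ev,U=np.linalg.eigh(np.cov(P.T)); a=U[:,1]*np.sign(U[0,1]); print('bar yaw',np.degrees(np.arctan2(a[1],a[0])))
# board long edges at z .078
for nm,(u0,u1,lo,hi) in dict(top=(310,450,115,145),bot=(310,450,235,262)).items():
    pts=[]
    for u in range(u0,u1,4):
        g=f[lo:hi,u].astype(int).min(1); d=np.diff(g); pts.append((u,lo+(np.argmax(d) if nm=='top' else np.argmin(d))+.5))
    Q=np.array([ray(K,C,p,.078)[:2] for p in pts]); v=cv2.fitLine(Q.astype(np.float32),cv2.DIST_HUBER,0,.01,.01).ravel()
    if v[1]<0: v[:2]*=-1
    print(nm,np.median([p[1] for p in pts]),'edge yaw',np.degrees(np.arctan2(-v[0],v[1])),'pt',v[2:])
R0=R.from_quat(st['eef_rot']).as_matrix(); print('tcp',st['tool_pos'],'tooly yaw',np.degrees(np.arctan2(-R0[0,1],R0[1,1])),'tilt',R0[:,2].round(4))
print('delta tool',(R0.T@(np.array([*c,.128])-st['tool_pos'])).round(4))
print('bottle',ray(K,C,(275,375),.12))
```

```text
1573 281 297 147 249
bar ((575.6968383789062, -216.2526397705078), (90.64405059814453, 13.310314178466797), 7.216755390167236)
bar yaw 7.239807743039222
top 128.5 edge yaw 7.146663 pt [ 0.5081241  -0.14020619]
bot 255.5 edge yaw 6.9549193 pt [ 0.63774216 -0.1175767 ]
tcp [ 0.5765665  -0.22154549  0.24583766] tooly yaw 7.318754051518775 tilt [-0.0038  0.0021 -1.    ]
delta tool [-0.0002  0.0051  0.1179]
bottle [ 0.76633107 -0.20508557  0.12      ]
```

Run:
```python
from h import *
s=snapshot('wrist');K=np.array(s['mtx']);M=np.array(s['mount'])
for x in(-.009,0,.009):
  for z in(0,-.02):
    print(x,z,[proj(K,M,[x,y,z]).round(0).tolist() for y in(-.03,.03)])
f=s['frame'];g=f[225:345,150:410].astype(float)*3.0;g=cv2.resize(np.clip(g,0,255).astype(np.uint8),None,fx=3,fy=3,interpolation=2)
cv2.imwrite('pics/w3.png',g[...,::-1])
```

```text
-0.009 0 [[225.0, 271.0], [336.0, 271.0]]
-0.009 -0.02 [[218.0, 289.0], [343.0, 289.0]]
0 0 [[224.0, 255.0], [337.0, 255.0]]
0 -0.02 [[217.0, 273.0], [344.0, 273.0]]
0.009 0 [[223.0, 239.0], [338.0, 239.0]]
0.009 -0.02 [[216.0, 255.0], [345.0, 255.0]]
```

View pics/w3.png

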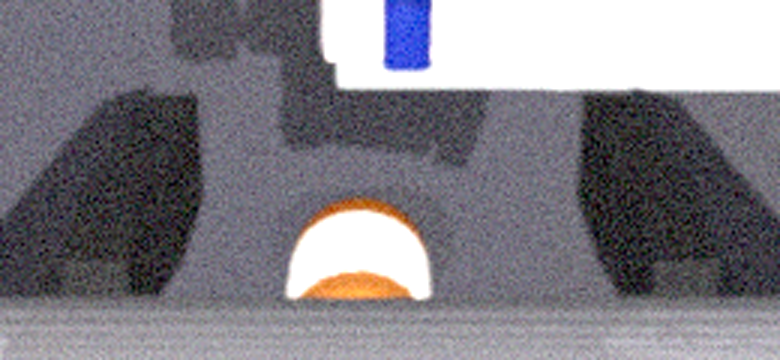

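The fingertip corners fit tool z = −0.02 exactly. So the real fingertips are 20 mm above the reported TCP, which agrees with where the plunger was touched. I'll descend to a reading of z ≈ 0.068 (tips at 0.088) and straddle the bar.

```bash
python3 -m jog '[[[0,0.005,0.04,0,0,0],[0,0,0.04,0,0,0],[0,0,0.04,0,0,0],[0,0,0.02,0,0,0],[0,0,0.02,0,0,0],[0,0,0.017,0,0,0],[0,0,0,0,0,0],[0,0,0,0,0,0]]]'
python3 - <<'E'
from h import *
st=get_state();R0=R.from_quat(st['eef_rot']).as_matrix(); print(st['tool_pos'],R0[:,2].round(4),'delta',(R0.T@(np.array([.5757,-.2163,.068])-st['tool_pos'])).round(4),'yaw',np.degrees(np.arctan2(-R0[0,1],R0[1,1])))
E
```

```text
clock: 11.0
tool_pos: [0.5777, -0.2166, 0.0716]
eef_rot: [-0.064, 0.998, 0.0, 0.0]
contact_force: [0.2, -0.2, 0.5]
opening: 0.685
finger_force: 0.0
[ 0.57771613 -0.21660699  0.071571  ] [ 1.e-03  1.e-04 -1.e+00] delta [0.002  0.0006 0.0036] yaw 7.384590575865349
```

Well aligned (lateral error 2 mm, no contact). Lowering the last 3.5 mm and closing gently, then firmly.

```bash
python3 -m jog '[[[0.002,0.0005,0.0035,0,0,0],[0,0,0,0,0,0]]]'; python3 -m jog '[[[0,0,0,0,0,0],[0,0,0,0,0,0],[0,0,0,0,0,0],[0,0,0,0,0,0],[0,0,0,0,0,0]]]' 0 15;  python3 -m jog '[[[0,0,0,0,0,0],[0,0,0,0,0,0],[0,0,0,0,0,0]]]' 0 50
```

```text
clock: 11.25
tool_pos: [0.5749, -0.217, 0.0677]
eef_rot: [-0.064, 0.998, -0.0, 0.0]
contact_force: [1.2, 0.1, 0.2]
opening: 0.684
finger_force: 0.0
clock: 11.88
tool_pos: [0.5751, -0.2165, 0.0675]
eef_rot: [-0.064, 0.998, 0.0, -0.0]
contact_force: [0.4, 1.7, 0.7]
opening: 0.179
finger_force: 15.0
clock: 12.25
tool_pos: [0.5751, -0.2165, 0.0675]
eef_rot: [-0.064, 0.998, 0.0, 0.0]
contact_force: [0.5, 1.3, 0.1]
opening: 0.175
finger_force: 50.0
```

The grip holds at 15.4 mm opening and 50 N. Sliding out gently along tool +y, about 110 mm first.

```bash
python3 -m jog '[[[0,0.001,0,0,0,0],[0,0.003,0,0,0,0],[0,0.005,0,0,0,0],[0,0.005,0,0,0,0],[0,0.005,0,0,0,0],[0,0.005,0,0,0,0],[0,0.005,0,0,0,0],[0,0.005,0,0,0,0],[0,0.005,0,0,0,0],[0,0.005,0,0,0,0],[0,0.005,0,0,0,0],[0,0.005,0,0,0,0]]]'; python3 -m jog '[[[0,0.005,0,0,0,0],[0,0.005,0,0,0,0],[0,0.005,0,0,0,0],[0,0.005,0,0,0,0],[0,0.005,0,0,0,0],[0,0.005,0,0,0,0],[0,0.005,0,0,0,0],[0,0.005,0,0,0,0],[0,0.005,0,0,0,0],[0,0.005,0,0,0,0],[0,0.003,0,0,0,0],[0,0.001,0,0,0,0]]]'
python3 - <<'E'
from h import *
st=get_state();R0=R.from_quat(st['eef_rot']).as_matrix(); print(st['tool_pos'],R0[:,2].round(4),'yaw',np.degrees(np.arctan2(-R0[0,1],R0[1,1])),st['contact_force'].round(1),st['moment'].round(2))
a,_,_=snap('scene');b,_,_=snap('side')
a=cv2.resize(a[145:265,240:380],(400,343),interpolation=2);b=cv2.resize(b[140:260,215:355],(400,343),interpolation=2)
cv2.imwrite('pics/s1.png',np.hstack([a,b])[...,::-1])
E
```

```text
clock: 13.75
tool_pos: [0.5682, -0.1631, 0.0675]
eef_rot: [-0.064, 0.998, -0.0, 0.0]
contact_force: [0.4, -3.8, 0.1]
opening: 0.178
finger_force: 50.0
clock: 15.25
tool_pos: [0.5615, -0.1098, 0.0678]
eef_rot: [-0.064, 0.998, -0.0, 0.0]
contact_force: [0.6, -6.4, 3.2]
opening: 0.178
finger_force: 50.0
[ 0.56146483 -0.10979223  0.06777726] [ 4.e-04 -6.e-04 -1.e+00] yaw 7.350603864010486 [ 0.6 -6.4  3.2] [-1.24 -0.1   0.01]
```

View pics/s1.png

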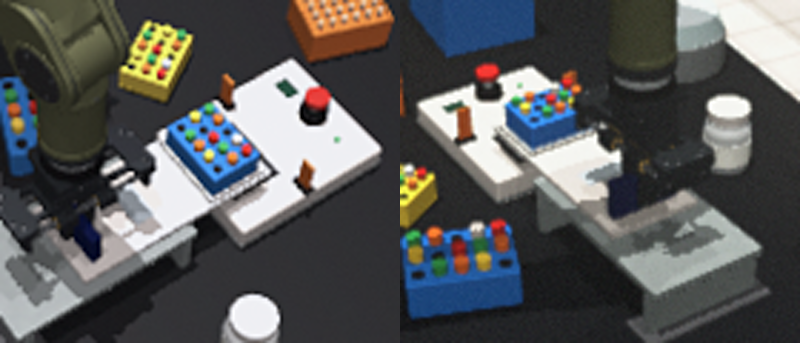

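Halfway, the board lies flat with its block on it and its front edge is short of the posts; nothing else has moved. I'll measure what is left from the sharp wrist picture w1 (post tops and plunger) and the held bar.

Run:
```python
from h import *
C=np.array([[-0.128,0.949,0.287,0.442],[0.992,0.123,0.038,0.254],[0.001,0.29,-0.957,0.385],[0,0,0,1.]]);K=np.array(snapshot('wrist')['mtx'])
f=cv2.imread('pics/w1.png');h=cv2.cvtColor(f,cv2.COLOR_BGR2HSV).astype(int)
m=(h[...,0]>=4)&(h[...,0]<20)&(h[...,1]>130)&(h[...,2]>60)
d=np.array([-np.sin(np.radians(7.2)),np.cos(np.radians(7.2))])
for n,(x0,x1,y0,y1) in dict(L=(170,200,80,122),R=(183,215,245,290)).items():
    ys,xs=np.nonzero(m[y0:y1,x0:x1]);ys+=y0;xs+=x0
    for v in sorted(set(ys))[::3]: print(n,v,xs[ys==v].min(),xs[ys==v].max(),end=' | ')
    print()
    k=xs<=xs.min()+1; p=ray(K,C,(xs.min()-.5,ys[k].mean()),.09)[:2]; print(n,'back edge',p,'along',p@d+.002)
pl=np.array([.5157,.2667]);print('mark along from plunger',pl@d-.085)
st=get_state();print('front along',st['tool_pos'][:2]@d+.253, 'lateral front', st['tool_pos'][:2]@[d[1],-d[0]],'plunger lat',pl@[d[1],-d[0]])
# side/scene front edge: dark line/white front
for n in('scene','side'):
    g,K2,C2=snap(n)
    fr=st['tool_pos'][:2]+.253*d
    print(n,'pred front top edge ends',[proj(K2,C2,[*(fr+s*.06*np.array([d[1],-d[0]])),.078]).round(1).tolist() for s in(-1,1)])
```

```text
L 88 177 181 | L 91 177 189 | L 94 177 191 | L 97 177 190 | L 100 178 190 | L 103 178 189 | L 106 178 188 | L 109 178 187 | L 112 179 188 | 
L back edge [0.4440551  0.16911692] along 0.11412852333801286
R 253 203 203 | R 256 200 203 | R 259 199 203 | R 262 198 204 | R 265 197 204 | R 268 195 206 | R 271 191 204 | R 274 190 202 | R 277 191 202 | R 280 191 201 | 
R back edge [0.6044994  0.18820619] along 0.11295826765719694
mark along from plunger 0.11496264229145954
front along 0.07375547999678589 lateral front 0.5432535873791491 plunger lat 0.5450599248594762
scene pred front top edge ends [[313.3, 182.3], [333.5, 204.1]]
side pred front top edge ends [[247.2, 183.4], [274.6, 174.1]]
```

Posts and plunger agree that the mark is at 0.114 along the axis. The front edge is at 0.0738, so 40 mm remains.

```bash
python3 -m jog '[[[0,0.001,0,0,0,0],[0,0.003,0,0,0,0],[0,0.005,0,0,0,0],[0,0.005,0,0,0,0],[0,0.005,0,0,0,0],[0,0.005,0,0,0,0],[0,0.005,0,0,0,0],[0,0.005,0,0,0,0],[0,0.003,0,0,0,0],[0,0.002,0,0,0,0],[0,0.001,0,0,0,0],[0,0,0,0,0,0]]]'
python3 - <<'E'
from h import *
d=np.array([-np.sin(np.radians(7.2)),np.cos(np.radians(7.2))]);e=np.array([d[1],-d[0]])
st=get_state();R0=R.from_quat(st['eef_rot']).as_matrix(); print(R0[:,2].round(4),st['contact_force'].round(1),st['moment'].round(2),'front along',st['tool_pos'][:2]@d+.253)
out=[]
for n,(x,y) in(('scene',(333,190)),('side',(256,178))):
    f,K,C=snap(n); w=33
    im=cv2.resize(f[y-w:y+w,x-w:x+w],(396,396),interpolation=2)
    for a,z in((.114,.078),(.114,.070),(.114,.09)):
        q=[tuple(int(v) for v in (proj(K,C,[*(a*d+(.5435 if z<.09 else .5451)*e+s*(.06 if z<.09 else .082)*e),z])-[x-w,y-w]+.5)*6) for s in(-1,1)]
        for p in q: cv2.circle(im,p,2 if z<.09 else 3,(0,255,0) if z==.078 else (255,0,255),1)
    out.append(im)
cv2.imwrite('pics/s2.png',np.hstack(out)[...,::-1])
E
```

```text
clock: 17.0
tool_pos: [0.5565, -0.0712, 0.0681]
eef_rot: [-0.064, 0.998, -0.001, 0.0]
contact_force: [1.1, -6.0, 5.2]
opening: 0.18
finger_force: 50.0
[ 8.0e-04 -1.7e-03 -1.0e+00] [ 1.1 -6.   5.2] [-1.56 -0.24 -0.06] front along 0.11264130788995105
```

View pics/s2.png

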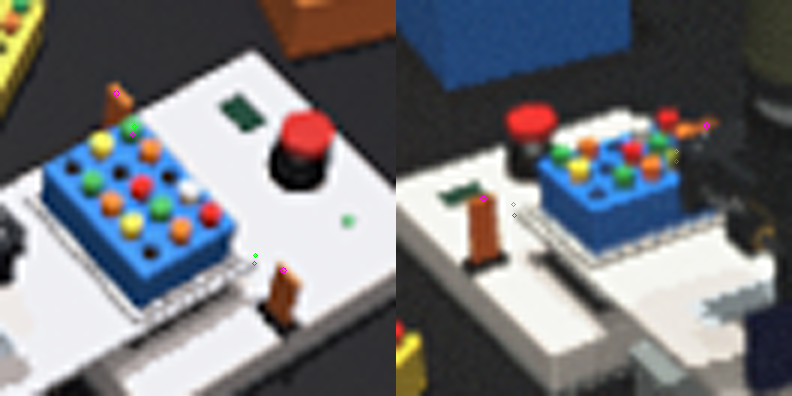

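The front edge is about 1.4 mm short of the posts, the block is in its frame, and the reader is clear. The arm has given 0.6 mm and 0.1° under the load, so I'll trim y, height and tilt.

```bash
python3 -m jog '[[[0,0.0007,0.0003,-0.001,0,0],[0,0.0007,0.0003,-0.001,0,0],[0,0,0,0,0,0],[0,0,0,0,0,0],[0,0,0,0,0,0]]]'
python3 - <<'E'
from h import *
d=np.array([-np.sin(np.radians(7.2)),np.cos(np.radians(7.2))]);e=np.array([d[1],-d[0]])
st=get_state();R0=R.from_quat(st['eef_rot']).as_matrix(); print(st['tool_pos'],R0[:,2].round(4),st['contact_force'].round(1),st['moment'].round(2),'front along',st['tool_pos'][:2]@d+.253)
out=[]
for n,(x,y) in(('scene',(325,198)),('side',(262,183))):
    f,K,C=snap(n); w=24
    out.append(cv2.resize(f[y-w:y+w,x-w:x+w],(396,396),interpolation=2))
cv2.imwrite('pics/s3.png',np.hstack(out)[...,::-1])
E
```

```text
clock: 17.73
tool_pos: [0.5565, -0.0709, 0.0678]
eef_rot: [-0.063, 0.998, -0.001, 0.0]
contact_force: [0.7, -8.5, 7.5]
opening: 0.177
finger_force: 50.0
[ 0.55650285 -0.07094745  0.06779283] [ 9.0e-04 -1.1e-03 -1.0e+00] [ 0.7 -8.5  7.5] [-1.82 -0.15 -0.01] front along 0.11286368708640115
```

View pics/s3.png

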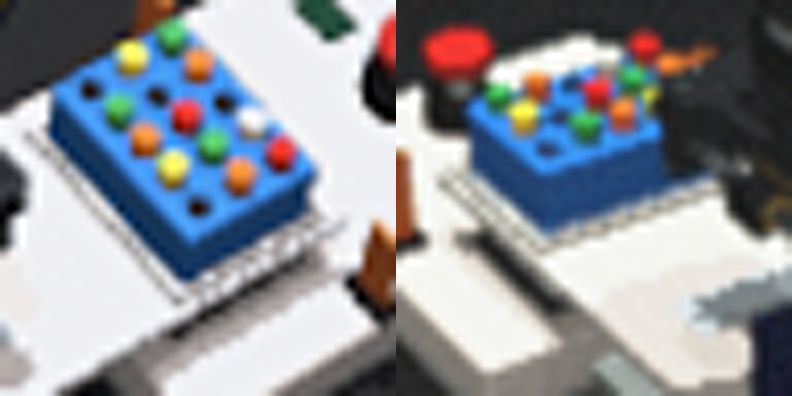

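The board is level with its block on and clear of the reader. Static friction took up the trim, so I'll push 2 mm more in y.

```bash
python3 -m jog '[[[0,0.001,0,0,0,0],[0,0.001,0,0,0,0],[0,0,0,0,0,0],[0,0,0,0,0,0],[0,0,0,0,0,0]]]'
python3 - <<'E'
from h import *
d=np.array([-np.sin(np.radians(7.2)),np.cos(np.radians(7.2))])
st=get_state();R0=R.from_quat(st['eef_rot']).as_matrix(); print(st['tool_pos'],R0[:,2].round(4),st['contact_force'].round(1),st['moment'].round(2),'front along',st['tool_pos'][:2]@d+.253)
E
```

```text
clock: 18.45
tool_pos: [0.5563, -0.0687, 0.0678]
eef_rot: [-0.063, 0.998, -0.0, 0.0]
contact_force: [0.7, -8.7, 8.6]
opening: 0.178
finger_force: 50.0
[ 0.55627796 -0.06867451  0.06778036] [ 1.e-03 -7.e-04 -1.e+00] [ 0.7 -8.7  8.6] [-1.78 -0.15 -0.01] front along 0.11514689327469502
```

The front edge is within about 1 mm of the mark, level and firmly held. Handing in.

```bash
python3 -c "
from plant import *
print(finish_job())"
```

```text
the job is handed in; nothing more can be done
None
```

I pressed the plunger to its stop and it came back up, then slid the loaded board out to within about 1 mm of the posts by my measurement. I handed the job in at about 18.5 s, still holding the board level; no verdict came back.

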